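# Tip the pack out of its charging nest and feed it into the tester

### The arm

A 6-joint arm with a two-finger parallel gripper is mounted at the origin on the work surface. World frame = base frame: x ahead of the robot, y to its left, z up, the work surface at z = 0. Lengths are in m, angles in rad, forces in N, time in s.
With the tool pointing down it reaches from about 0.275 to 0.875 m from the base axis. Payload 12.5 kg.
Tool frame: the origin (TCP) lies at the very end of the fingers, on their centre line; the grasp point (between the pads) lies 19 mm behind it; x points along the fingers, y is the direction in which the jaws open and shut, and the axes are right-handed (so a half turn about x gives the same grasp; the last joint's range is limited). The gripper opens to 85 mm and grips with 20 to 120 N. Pads are 22 mm wide; open, the fingers measure 114 mm over their backs; the gripper's body (76 mm by 85 mm) begins 54 mm behind the grasp point. The pads swing forward as they close: fully open they stand 13 mm farther back than shut.
Start: joints at [-1.214, 0.351, 1.652, -0, 1.139, -0.085], TCP at [0.235, -0.497, 0.231] pointing down, gripper open.
Joint ranges: [-2.75, 2.75], [-0.79, 2.1], [0.01, 2.65], [-1.57, 4.71], [0.07, 3.14], [-2.87, 2.87]. Speed limits (rad/s): [2.22, 2.22, 2.79, 3.14, 3.14, 3.14].

### API

Orientations are given as a 3x3 rotation matrix whose columns are the frame's x, y, z axes.
In Python, from bench import manip gives the robot as it stands. Calls block until the motion is done:
- manip.move_ptp(position, orientation): joint-space move of the TCP to a pose.
- manip.move_l(position, attitude=None, max_speed=0.15): straight line of the TCP; attitude=None keeps the orientation; max_speed is the mean speed in m/s.
- manip.move_j(angles): joint-space move.
- manip.set_gripper(opening, effort=None): opening from 0.0 (shut) to 1.0 (fully open); effort is the grip in N (None keeps the last); returns when the fingers have stopped.
- manip.dwell(seconds).
- manip.inverse_kinematics(position, orientation): joint angles nearest the present ones, or None.
- manip.grab_frame(name): name is "side" or "top"; returns (picture, depth): 420x560x3 uint8, red, green, blue; 420x560 float32, m along the optical axis (not along the pixel's ray), 0 where there is no reading.
- manip.get_calibration(name): a dict with "camera_matrix" (3x3 intrinsics, pixels), "R" (3x3) and "t" (3): a world point X has camera coordinates R X + t. Camera axes: x right, y down, z forward; pixel columns grow to the right and rows downward; lengths in m; the calibration is good to about 2 mm. A picture is of the moment at which its call begins. get_calibration takes no time and is no camera call.
A pose or a line that the arm cannot do raises manip.Unreachable and nothing moves.
- manip.sign_off(): hands the job in, once; it reports no verdict.
Trained networks look in the newest picture that a camera, given by its name, has taken for a name from the list of things; names that differ only in an ending like _2 or _b are one class to them, and where a whole thing is asked for, a point or a joint stands for the part that bears it (a point fixed in the world has none). Each returns a list of dicts, best first, with "confidence" (0 to 1); they miss things now and then, are a little off and sometimes report something else, mostly with a low value. They report only what shows in the picture. A call takes as long as a camera call. They do not tell look-alikes from the thing itself.
- manip.look_for(camera, name): "at" ([x, y, z] in m, in world coordinates, good to about 4 mm: the middle of the surface that is visible of it).
Readings, each from a call of its own:
- manip.current_time(): time.
- manip.current_qpos(): joint angles.
- manip.current_joint_vel(): joint speeds.
- manip.current_joint_torque(): joint torques, N m.
- manip.current_ee_pos(): TCP position.
- manip.current_tcp_rot(): TCP orientation.
- manip.current_force(): force on the tool from outside, world axes, zero at the start.
- manip.current_ft_torque(): the same for the moment, N m.
- manip.current_grip_width(): opening from 0.0 (shut) to 1.0 (fully open).
Only numpy, scipy, OpenCV 4.12 (cv2) and the standard library are available. Lean on these libraries where they do the work, as an engineer would, in place of code of your own. Each camera call takes 0.05 s, during which the arm holds its last target.

### The job

The short battery pack lies flush in its charging nest, where fingers cannot get beside it: press down on its end nearest the robot, over the sunk part of the nest, and let go, so that it tips and stays standing with its other end up. Take it out and lay it flat on the tester's feed plate between the two rails, in front of the clear guard, let go of it, then push it with the wooden push stick through the low opening all the way to the back stop. Draw the stick out of the opening, leave it standing on its flat sole and let go; leave everything else where it is.

Things in the scene. Friction and masses are not known exactly. Their poses are not given: they have to be found in the camera images.
- pack: Short battery pack, a plain black block 100 x 42 x 22 mm (along its x, y, z) with a thin grey panel on top, about 0.2 kg. Origin: centre of its underside; z up through its top face. Starts level in the dock's nest, its x along the dock's x. The longer black pack on the bench is not wanted.
- dock: Fixed grey charging nest under the front of a wire rack. Origin on the bench, x away from the robot's side, y left. Nest 46 mm wide between side walls 13 mm thick, x = -142 to -2, tops 54 mm up, level with the pack's top; far wall's inner face at x = -15 mm. The pack's underside starts 32 mm up, centred at x = -67. The front wall is only 32 mm high: room for a fingertip.
- ridge (a point): Middle of the ridge in the nest's floor over which the pack tips: dock x = -70 mm, 32 mm up; axes as the dock. Nearer the robot the floor slopes down at 34 degrees to a stop 49 mm down the slope. The tipped pack rests on this slope, 0 to 3 mm further down than it was; its far end then stands clear above the walls and can be taken by its long sides.
- press_spot (a point): Point on top of the lying pack where to press: 9 mm from its end nearest the robot, on the centre line, 54 mm above the bench. Fixed to the dock, axes as the dock. A light push, 12 to 18 mm down, carries the pack over the ridge; it then falls on and stays tipped at 34 degrees, far end up.
- rack_edge (a point): Middle of the rack deck's front edge, on its underside: dock x = -30, 135 mm up; axes as the dock. The deck is 12 mm thick, 180 mm wide, reaching back to dock x = 110; legs at x = 4 and 102, y = +-84; a charger on it (x = 30 to 106) reaches 204 mm up. It covers the pack's far end: take the raised end with a tool leaning back towards the robot by about the pack's angle, and draw it up and back.
- tester: Fixed battery tester. Origin on the bench below the front edge of its clear guard; x is the feeding direction, away from the robot's side; y left. Feed plate: top 8 mm up, x = -125 to 160, y = +-50 mm. On it two rails 4 mm high (inner faces y = +-25, outer +-30) run from x = -115 to 140 mm. From x = 152 a grey instrument box 140 mm wide, 105 mm high.
- mouth (a point): Middle of the opening's sill: top of the feed plate, directly below the guard's front edge. Axes as the tester. The tunnel from here to the back stop is 62 mm wide between its walls; its clear roof has its underside 38 mm and its top 42 mm above the bench.
- back_stop (a point): Foot of the black back stop's face, tester x = 140 mm, 8 mm up; axes as the tester. A pack that is home has its centre 50 mm before it, so its rear end is 40 mm behind the guard's edge.
- stick: Loose plywood push stick, 0.11 kg: flat sole 100 x 36 x 14 mm with an upright grip 28 mm (x) by 14 mm (y) that rises to 72 mm. Origin: underside of the sole, below the middle of the grip; x points to the nose 75 mm ahead, the heel is 25 mm behind. Starts standing on its sole, nose away from the robot, in one of three places on the bench (middle, left or right).
- stick_tip (a point): Middle of the push stick's blunt nose, 75 mm ahead of the grip and 7 mm above the sole's underside.
- oil_bottle: Bystander: white bottle, 38 mm across, 110 mm high; in one of the three places on the bench. Origin: centre of its underside.
- wheel: Bystander: small rubber-tyred wheel lying flat, 64 mm across, 25 mm high; in one of the three places. Origin: centre of its underside.
- jar: Bystander: amber glass jar, 38 mm across, 55 mm high, between dock and tester. Origin: centre of its underside.
- grease_pot: Bystander: aluminium pot, 36 mm across, 38 mm high, left of the nest or feed plate. Origin: centre of its underside.
- ballast: Bystander: brass block 34 x 26 x 20 mm, right of the nest or feed plate. Origin: centre of its underside.
- long_pack: Bystander: longer black battery pack, 138 x 46 x 25 mm, on the left of the bench. Origin: centre of its underside.
- tin: Bystander: round brass-coloured tin, 112 mm across, 56 mm high, on the right of the bench. Origin: centre of its underside.
Things that resemble listed ones, but are neither listed nor needed, are in the scene too. Leave any turquoise or yellow look-alike of the pack alone.

How it is judged:
On the way, in this order (a step that is already met when the one before it is completed fails the run):
1. the pack stands tipped up in its nest, at rest, more than 25 degrees from level, with no finger on it (angle between pack's own z axis and vertical between 0.436 and 0.75 rad and horizontal distance between pack and ridge below 0.025 m and linear speed of pack below 0.03 m/s and contact force between the fingers and pack below 0.05 N), for 0.2 s.
2. the pack lies flat on the feed plate between the rails, before the guard (its centre 20 to 110 mm in front of the guard's edge), let go and still (x of pack in the frame of tester between -0.11 and -0.02 m and y of pack in the frame of tester between -0.008 and 0.008 m and z of pack in the frame of tester between 0.004 and 0.013 m and angle between pack's own z axis and vertical below 0.1 rad and contact force between the fingers and pack below 0.05 N and linear speed of pack below 0.03 m/s), for 0.2 s.
3. the push stick pushes the pack in under the guard (x of pack in the frame of tester above 0.02 m and y of pack in the frame of tester between -0.008 and 0.008 m and z of pack in the frame of tester between 0.004 and 0.013 m and contact force between stick and pack above 0.1 N), for 0.05 s.
At the end, for the whole second after the job is handed in: The pack lies flat and still in the tester's tunnel between the rails (within 8 mm of the middle, 0.1 rad of straight), within 10 mm of the back stop; the push stick stands still on its sole (within 0.15 rad) on the feed plate or the bench, its nose outside the opening, let go (x of pack in the frame of tester above 0.08 m and y of pack in the frame of tester between -0.008 and 0.008 m and z of pack in the frame of tester between 0.004 and 0.013 m and angle between pack's own z axis and vertical below 0.1 rad and angle between the x axis of pack and the x axis of tester, either way round below 0.1 rad and linear speed of each of pack, stick below 0.02 m/s and x of stick_tip in the frame of tester below 0 m and height (world z) of stick below 0.025 m and angle between stick's own z axis and vertical below 0.15 rad and contact force between the fingers and stick below 0.05 N); the robot touches nothing.
It fails at once if one of the bystanders (bottle, wheel, jar, grease pot, brass block, long pack, tin) is moved by more than 30 mm (distance of any of oil_bottle, wheel, jar, grease_pot, ballast, long_pack, tin from where it was at the start of the episode above 0.03 m).
It also fails if it takes over 70 s, if anything falls off the work surface, if the arm or the gripper's body presses on something with over 40 N, if the wrist force passes 120 N, or if a joint passes its speed limit or range.

## Working session

There is one attempt and no reset: what is moved stays moved. The work goes in short steps, each a Python script; the robot and the scene stay as the last script left them, time stands still between calls to the robot, and variables do not carry over. Pictures are saved under pics/ and viewed, and the job is handed in when it is done.

```bash
ls; mkdir -p pics; python3 - <<'E'
from bench import manip
import cv2,numpy as np
for n in("side","top"):
    p,d=manip.grab_frame(n); cv2.imwrite(f"pics/{n}0.png",p[:,:,::-1]); np.save(f"/tmp/{n}0.npy",d)
    c=manip.get_calibration(n); print(n,c, "campos",-np.array(c["R"]).T@np.array(c["t"]))
print(manip.current_time())
E
```

```text
pics
side {'camera_matrix': array([[515.40709226,   0.        , 276.06804976],
       [  0.        , 515.40709226, 212.95289314],
       [  0.        ,   0.        ,   1.        ]]), 'R': array([[-0.95358711, -0.30108774,  0.0042187 ],
       [-0.20245402,  0.63070355, -0.74914978],
       [ 0.22289907, -0.71523367, -0.6623872 ]]), 't': array([0.55626022, 0.22065824, 1.216149  ])} campos [0.30403725 0.89814391 0.96852092]
top {'camera_matrix': array([[488.13737054,   0.        , 276.40152549],
       [  0.        , 488.13737054, 200.28210287],
       [  0.        ,   0.        ,   1.        ]]), 'R': array([[-0.02869092, -0.99935424, -0.02163198],
       [-0.99746641,  0.03003264, -0.06448883],
       [ 0.06509685,  0.01972693, -0.99768394]]), 't': array([0.03349459, 0.57418386, 1.35013156])} campos [ 0.48580078 -0.01040524  1.38475758]
0.1
```

View pics/side0.png

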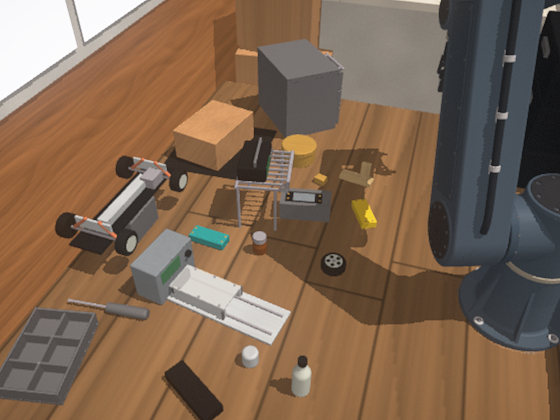

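View pics/top0.png

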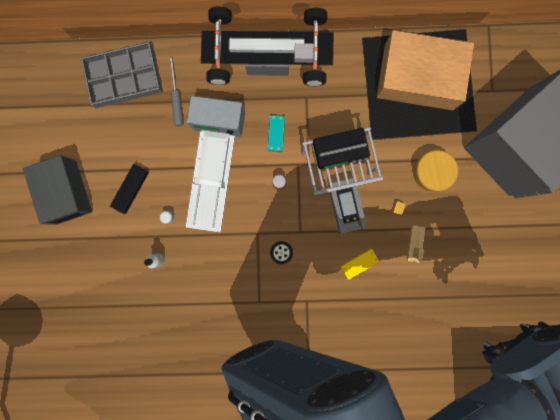

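```bash
python3 - <<'E'
import cv2,numpy as np
t=cv2.imread("pics/top0.png"); s=cv2.imread("pics/side0.png")
a=cv2.resize(t[110:280,290:450],None,fx=3.5,fy=3.5,interpolation=cv2.INTER_CUBIC)
b=cv2.resize(t[85:245,150:310],None,fx=3.7,fy=3.7,interpolation=cv2.INTER_CUBIC)
c=cv2.resize(s[140:240,220:390],None,fx=4.5,fy=4.5,interpolation=cv2.INTER_CUBIC)
d=cv2.resize(s[225:345,125:300],None,fx=4.5,fy=4.5,interpolation=cv2.INTER_CUBIC)
for n,i in zip(("cT_dock","cT_test","cS_dock","cS_test"),(a,b,c,d)): cv2.imwrite(f"pics/{n}.png",i);print(i.shape)
E
```

```text
(595, 560, 3)
(592, 592, 3)
(450, 765, 3)
(540, 788, 3)
```

View pics/cT_dock.png

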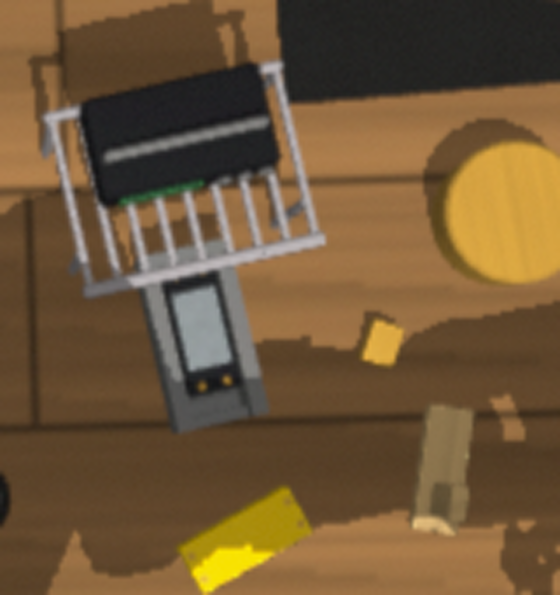

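View pics/cT_test.png

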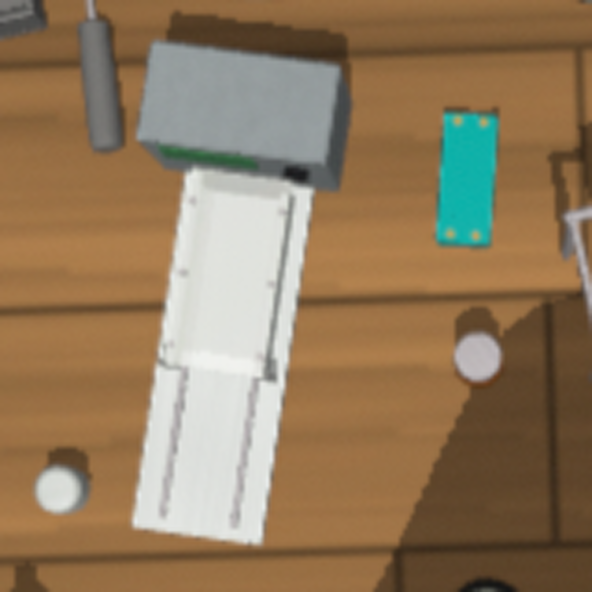

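View pics/cS_dock.png

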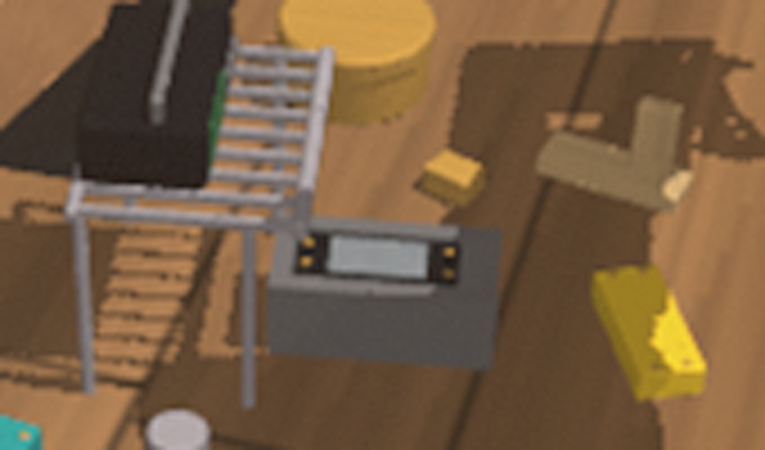

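View pics/cS_test.png

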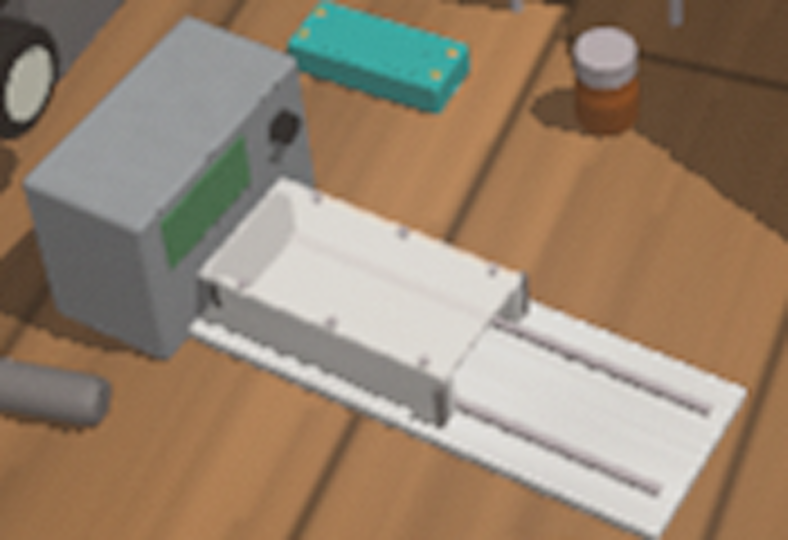

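```bash
cat > h.py <<'E'
import numpy as np,cv2
from bench import manip
C={n:manip.get_calibration(n) for n in("side","top")}
def cloud(n,d):
    c=C[n];K=c["camera_matrix"];v,u=np.mgrid[:420,:560]
    P=np.stack([(u-K[0,2])/K[0,0]*d,(v-K[1,2])/K[1,1]*d,d],-1)
    return (P-np.array(c["t"]))@np.array(c["R"])
def proj(n,X):
    c=C[n];X=np.atleast_2d(X);p=X@np.array(c["R"]).T+np.array(c["t"]);q=p@c["camera_matrix"].T
    return q[:,:2]/q[:,2:]
def ray(n,u,v,z):
    c=C[n];R=np.array(c["R"]);o=-R.T@np.array(c["t"]);d=R.T@np.linalg.inv(c["camera_matrix"])@np.array([u,v,1.]);return o+d*(z-o[2])/d[2]
E
python3 - <<'E'
from h import *
for n in("top","side"):
    P=cloud(n,np.load(f"/tmp/{n}0.npy"));np.save(f"/tmp/{n}P.npy",P)
P=np.load("/tmp/topP.npy")
np.set_printoptions(linewidth=250)
print((P[185:240:2,328:368:2,2]*1000).astype(int))
print(P[230,350],P[190,340])
print((P[205:270:3,400:432:2,2]*1000).astype(int))
for n in("pack","dock","stick","tester"):
  for c in("top","side"): print(n,c,[(np.round(r["at"],3),round(r["confidence"],2)) for r in manip.look_for(c,n)])
E
```

```text
[[  18  143   54   55   50   54  147  146  144  144  150  149  148  149  150  142    2    0    3    1]
 [   8   58  143  145  144  152  150  149  149  144  149  141 1384   52   52    0   -2 1384    0   -2]
 [ 146  147  146  148  145  147  145   57   61   51   53   49   46   57   51    0    1    0    0    0]
 [ 149  145  145   54   46   54   53   51   50   57   58   52   51   53   58   -2    0   -1    1    0]
 [  -3   20   54   57   52   57   58   58   55   53   56   57   53   56   56   54    1    0   -1   -4]
 [   1    8   52   53   62   53   56   52   63   51   56   55   54   60   55   55    1   -2    4    1]
 [   3    0   48   52   49   53   52   55   54   59   54   58   57   45   54   54   -3    0    4   -1]
 [   2   -4   41   55   55   49   57   55   55   49   57   53   58   54   54   51    3   -2   -1   -3]
 [   1    1   23   54   53   49   57   58   58   58   53   53   55   54   55   54   65   -1    1    1]
 [  -1   -2   13   61   57   55   50   55   51   55   53   51   54   54   52   53   51    0   -3   -2]
 [  -6    3    0   51   55   59 1384   58   53   54   52   55   52   5
[... 3597 characters left out ...]
    0]
 [   1    0    5   -2   -2    0    0    0    1    2    1   -1    0    3   -1   -1]]
pack top [(array([ 0.392, -0.208,  0.021]), 0.75), (array([ 0.555, -0.176,  0.053]), 0.68), (array([0.763, 0.009, 0.019]), 0.57)]
pack side [(array([0.762, 0.02 , 0.024]), 0.86), (array([ 0.392, -0.2  ,  0.024]), 0.63), (array([0.62 , 0.016, 0.05 ]), 0.56), (array([ 0.56 , -0.174,  0.056]), 0.55), (array([ 0.632, -0.402,  0.058]), 0.28)]
dock top [(array([ 0.66 , -0.156,  0.15 ]), 0.78)]
dock side [(array([ 0.636, -0.146,  0.146]), 0.59)]
stick top [(array([ 0.445, -0.365,  0.013]), 0.71)]
stick side []
tester top [(array([0.706, 0.195, 0.042]), 0.71)]
tester side [(array([0.717, 0.213, 0.042]), 0.95)]
```

```bash
cat > fit.py <<'E'
from h import *
from scipy.optimize import least_squares
def T(p,X):
    c,s=np.cos(p[2]),np.sin(p[2]);X=np.atleast_2d(X).astype(float)
    return np.c_[p[0]+c*X[:,0]-s*X[:,1],p[1]+s*X[:,0]+c*X[:,1],X[:,2]]
def fit(obs,p0):
    f=lambda p:np.concatenate([(proj(n,T(p,np.array(X)/1000))-np.array(uv)).ravel() for n,X,uv in obs])
    r=least_squares(f,p0,loss="soft_l1");return r.x,r.fun
def draw(img,n,p,segs,crop,s,out):
    x0,x1,y0,y1=crop
    im=cv2.resize(img[y0:y1,x0:x1],None,fx=s,fy=s,interpolation=cv2.INTER_CUBIC)
    for i,poly in enumerate(segs):
        q=(proj(n,T(p,np.array(poly)/1000))-[x0,y0]+.5)*s-.5
        cv2.polylines(im,[np.round(q*16).astype(int).reshape(-1,1,2)],False,[(0,0,255),(0,255,0),(255,0,0),(0,255,255),(255,0,255)][i%5],1,cv2.LINE_AA,4)
    cv2.imwrite(out,im)
def rect(x0,x1,y0,y1,z): return [(x0,y0,z),(x1,y0,z),(x1,y1,z),(x0,y1,z),(x0,y0,z)]
DOCK=[rect(-142,-2,-36,36,54),rect(-142,-142,-36,36,0),rect(-117,-17,-21,21,54),[(-30,-90,147),(-30,90,147),(110,90,147),(110,-90,147),(-30,-90,147)],[(-142,-23,54),(-142,-23,32),(-142,23,32),(-142,23,54)]]
TEST=[rect(-125,160,-50,50,8),rect(-115,140,-25,25,12),rect(0,140,-31,31,42),rect(152,252,-70,70,105),rect(-115,140,-30,30,12)]
STICK=[rect(-25,75,-18,18,14),rect(-25,75,-18,18,0),rect(-14,14,-7,7,72)]
a=lambda L:[(290+u/3.5,110+v/3.5) for u,v in L]
b=lambda L:[(150+u/3.7,85+v/3.7) for u,v in L]
c=lambda L:[(220+u/4.5,140+v/4.5) for u,v in L]
d=lambda L:[(125+u/4.5,225+v/4.5) for u,v in L]
if __name__=="__main__":
    t=cv2.imread("pics/top0.png"); s=cv2.imread("pics/side0.png")
    pd,r=fit([("top",[(-142,36,54),(-142,-36,54),(-117,21,54),(-117,-21,54),(-30,90,147),(-30,-90,147)],a([(177,430),(268,411),(187,396),(240,383),(87,294),(325,240)])),
      ("side",[(-142,36,54),(-142,36,0),(-142,-36,54),(-117,21,54),(-117,-21,54)],c([(495,300),(492,370),(500,229),(459,284),(459,245)]))],[.62,-.16,0.2]);print(pd,r.round(1))
    pt,r=fit([("top",[(-125,50,8),(-125,-50,8),(-115,27.5,12),(-115,-27.5,12),(0,31,42),(0,-31,42)],b([(133,527),(263,544),(163,516),(235,526),(163,362),(274,378)])),
      ("side",[(-125,50,8),(-125,-50,8),(0,31,42),(0,-31,42),(-115,27.5,12),(-115,-27.5,12)],d([(657,534),(745,388),(442,380),(527,275),(658,490),(709,409)]))],[.6,.2,-.1]);print(pt,r.round(1))
    ps,r=fit([("top",[(75,18,14),(75,-18,14),(-25,18,14),(-14,-7,72),(-14,7,72)],a([(427,405),(473,410),(414,522),(466,522),(435,519)])),
      ("side",[(75,18,14),(-14,7,72),(14,7,72)],c([(541,165),(672,162),(638,150)]))],[.43,-.37,0]);print(ps,r.round(1))
    np.savez("poses.npz",pd=pd,pt=pt,ps=ps)
    draw(t,"top",pd,DOCK,(290,450,110,280),4,"pics/f1.png");draw(s,"side",pd,DOCK,(220,390,140,240),4.5,"pics/f2.png")
    draw(t,"top",pt,TEST,(150,310,85,245),4,"pics/f3.png");draw(s,"side",pt,TEST,(125,300,225,345),4.5,"pics/f4.png")
    draw(t,"top",ps,STICK,(380,450,200,280),7,"pics/f5.png");draw(s,"side",ps,STICK,(320,390,140,210),7,"pics/f6.png")
E
python3 fit.py
```

```text
[ 0.62478466 -0.16422381  0.18882183] [-0.   0.1 -0.1 -0.2  0.4 -0.4  0.4 -0.  -1.   0.5  0.3  0.5  0.2  0.8
 -0.5 -0.   0.1  0.  -0.7  0.1  0.1 -0.9]
[ 0.62262378  0.20524037 -0.17150906] [-0.4 -0.5 -0.6 -0.1 -0.4  0.  -0.6  0.1  2.6  0.2 -5.3 -1.  -0.   0.
  0.5 -0.2  2.5 -2.8 -2.5  1.7  0.5 -0.7  0.3 -0.6]
[ 0.41756264 -0.36120305 -0.20818337] [-0.1 -0.7 -0.4  0.2 -2.2  1.4 -1.8  0.3  1.9  0.2 -1.  -1.8  0.9 -9.8
 -0.5 -9.9]
```

```bash
python3 - <<'E'
s=open('fit.py').read()
s=s.replace(",(0,31,42),(0,-31,42)],b([(133,527),(263,544),(163,516),(235,526),(163,362),(274,378)])","],b([(133,527),(263,544),(163,516),(235,526)])")
s=s.replace('(-125,-50,8),(0,31,42),(0,-31,42),(-115,27.5','(-125,-50,8),(-115,27.5').replace("(442,380),(527,275),(658","(658")
s=s.replace('''[(75,18,14),(-14,7,72),(14,7,72)],c([(541,165),(672,162),(638,150)])''','''[(75,18,14),(-14,7,72),(14,7,72)],c([(541,165),(678,108),(640,100)])''')
open('fit.py','w').write(s)
E
python3 fit.py; cd pics; python3 -c "
import cv2
for i in(1,2,3,4,5,6): print(i,cv2.imread(f'f{i}.png').shape)"
```

```text
[ 0.62478466 -0.16422381  0.18882183] [-0.   0.1 -0.1 -0.2  0.4 -0.4  0.4 -0.  -1.   0.5  0.3  0.5  0.2  0.8
 -0.5 -0.   0.1  0.  -0.7  0.1  0.1 -0.9]
[ 0.62298789  0.20632569 -0.16172418] [-0.4 -0.4 -0.6 -0.3 -0.4  0.1 -0.6 -0.1  0.1  0.   0.3 -0.3  0.5 -0.7
  0.1 -0.6]
[ 0.41729764 -0.36506117 -0.16447719] [ 0.1 -0.5 -0.2 -0.2 -0.5  1.8 -0.   0.3  3.5  0.4 -0.9 -1.9  0.   1.4
 -0.5  0.6]
1 (680, 640, 3)
2 (450, 765, 3)
3 (640, 640, 3)
4 (540, 788, 3)
5 (560, 490, 3)
6 (490, 490, 3)
```

View pics/f1.png

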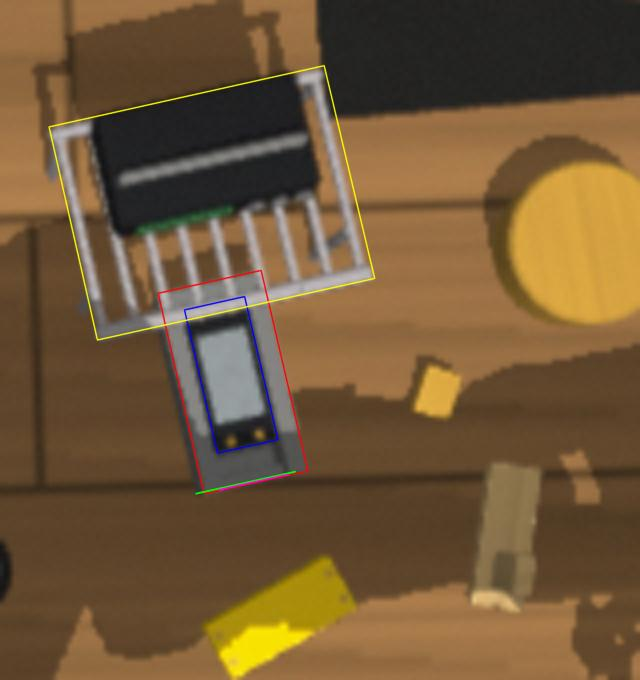

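View pics/f2.png

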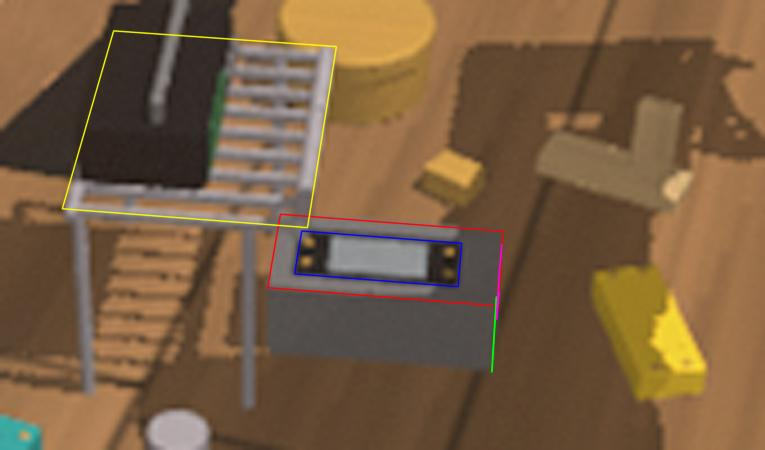

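View pics/f3.png

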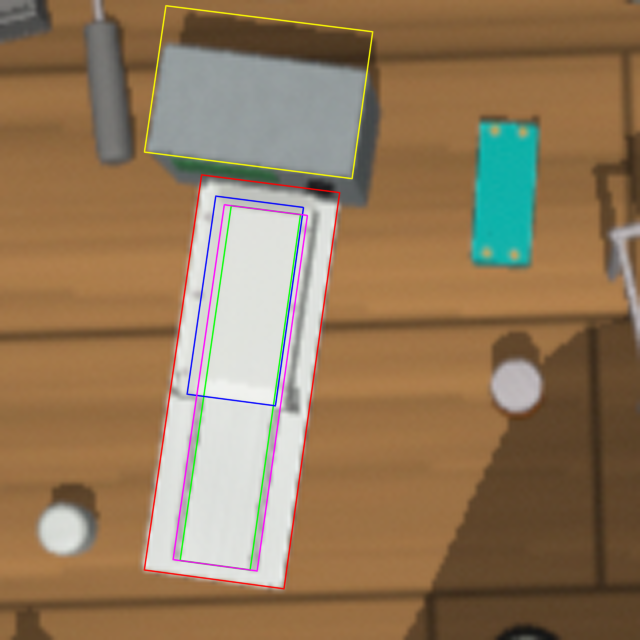

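View pics/f4.png

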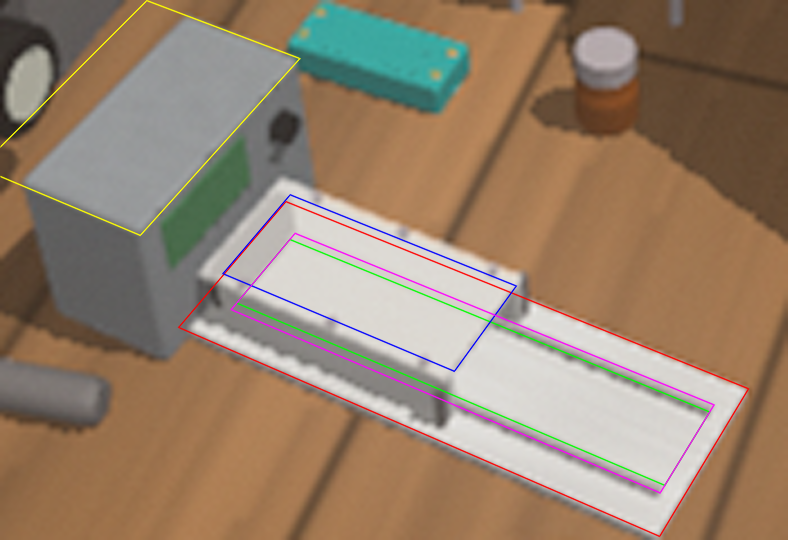

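View pics/f5.png

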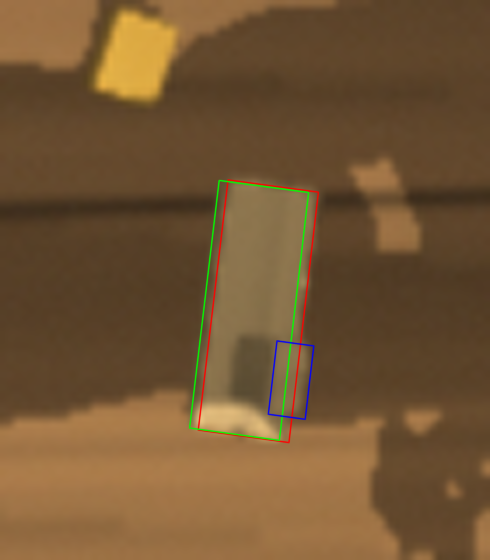

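View pics/f6.png

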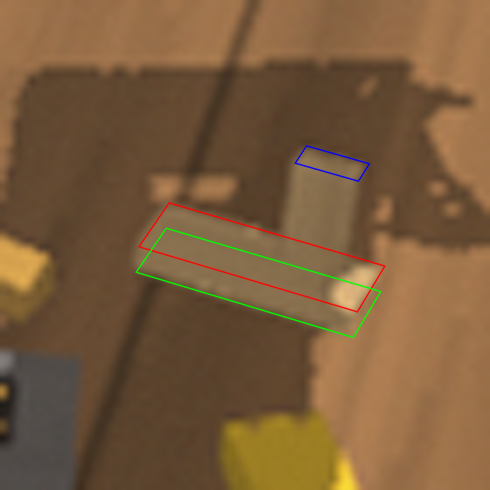

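```bash
cat > g.py <<'E'
from fit import *
from h import *
Z=np.load("poses.npz");pd,pt,ps=Z["pd"],Z["pt"],Z["ps"]
def W(p,x,y,z): return T(p,[(x/1000,y/1000,z/1000)])[0]
def ori(yaw,lean=0,sgn=1):
    f=np.array([np.cos(yaw),np.sin(yaw),0]);l=np.array([-np.sin(yaw),np.cos(yaw),0])
    x=np.sin(lean)*f-np.cos(lean)*np.array([0,0,1.]);y=sgn*l
    return np.c_[x,y,np.cross(x,y)]
L=np.radians(34)
def slope(s,n): return W(pd,-70+s*np.cos(L)-n*np.sin(L),0,32+s*np.sin(L)+n*np.cos(L))
E
python3 - <<'E'
from g import *
for n,(p,o) in dict(press=(W(pd,-108,0,54),(pd[2],0)),grasp=(slope(45,5),(pd[2],L)),out=(slope(45,125),(pd[2],L)),lay=(W(pt,-26,0,14),(pt[2],0)),stick=(W(ps,0,0,30),(ps[2],0)),start=(W(pt,-208,0,40),(pt[2],0)),end=(W(pt,-35,0,40),(pt[2],0))).items():
  for sg in(1,-1):
    q=manip.inverse_kinematics(p,ori(*o,sgn=sg)); print(n,sg,p.round(3),None if q is None else np.round(q,2))
print(manip.current_tcp_rot().round(2),manip.current_grip_width(),W(ps,0,0,0),pt)
E
```

```text
press 1 [ 0.519 -0.184  0.054] [-0.43  0.6   1.78 -0.    0.77 -2.19]
press -1 [ 0.519 -0.184  0.054] [-0.43  0.6   1.78 -0.    0.77  0.96]
grasp 1 [ 0.59  -0.171  0.061] None
grasp -1 [ 0.59  -0.171  0.061] [-0.52  0.59  1.95  1.25  0.39 -0.27]
out 1 [ 0.524 -0.183  0.161] None
out -1 [ 0.524 -0.183  0.161] [-0.62  0.32  2.05  0.92  0.53  0.01]
lay 1 [0.597 0.211 0.014] [ 0.27  0.77  1.55 -0.    0.82 -1.14]
lay -1 [0.597 0.211 0.014] [ 0.27  0.77  1.55 -0.    0.82  2.  ]
stick 1 [ 0.417 -0.365  0.03 ] [-0.8   0.64  1.77 -0.    0.73 -2.21]
stick -1 [ 0.417 -0.365  0.03 ] [-0.8   0.64  1.77 -0.    0.73  0.93]
start 1 [0.418 0.24  0.04 ] [ 0.42  0.53  1.96 -0.    0.65 -0.98]
start -1 [0.418 0.24  0.04 ] [ 0.42  0.53  1.96 -0.    0.65  2.16]
end 1 [0.588 0.212 0.04 ] [ 0.27  0.72  1.57 -0.    0.85 -1.14]
end -1 [0.588 0.212 0.04 ] [ 0.27  0.72  1.57 -0.    0.85  2.  ]
[[-0.    0.43 -0.9 ]
 [ 0.   -0.9  -0.43]
 [-1.   -0.    0.  ]] 0.99745237265354 [ 0.41729764 -0.36506117  0.        ] [ 0.62298789  0.20632569 -0.16172418]
```

```bash
cat >> g.py <<'E'
def shot(tag,boxes=None):
    for n in("side","top"):
        p,d=manip.grab_frame(n);np.save(f"/tmp/{n}_{tag}.npy",d);cv2.imwrite(f"pics/{n}_{tag}.png",p[:,:,::-1])
def crop(tag,n,b,s,out):
    im=cv2.imread(f"pics/{n}_{tag}.png")[b[2]:b[3],b[0]:b[1]];cv2.imwrite(out,cv2.resize(im,None,fx=s,fy=s,interpolation=cv2.INTER_CUBIC))
E
python3 - <<'E'
from g import *
o=ori(pd[2],0,-1)
manip.set_gripper(0.0,40)
manip.move_ptp(W(pd,-108,0,130),o)
manip.move_l(W(pd,-108,0,60),max_speed=.15)
print(manip.current_force().round(1),manip.current_time(),manip.current_ee_pos()-W(pd,-108,0,60))
shot("p1")
crop("p1","top",(290,450,110,280),3.5,"pics/a1.png");crop("p1","side",(220,390,120,240),4.5,"pics/a2.png")
E
```

```text
[ 0.5 -0.3 -0.6] 3.4833 [ 0.00030288 -0.00047594  0.00061398]
```

View pics/a2.png

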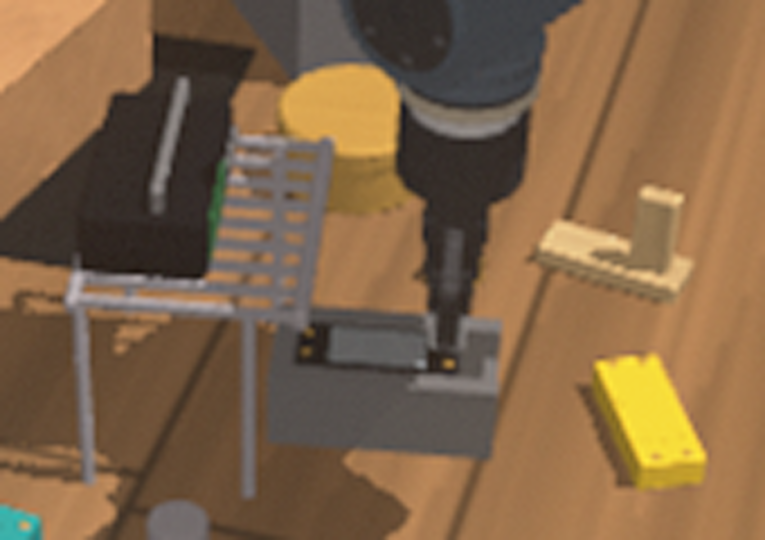

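```bash
python3 - <<'E'
from g import *
manip.move_l(W(pd,-108,0,50),max_speed=.06); print(manip.current_force().round(1))
manip.move_l(W(pd,-108,0,39),max_speed=.05); print(manip.current_force().round(1))
manip.move_l(W(pd,-108,0,70),max_speed=.1);manip.move_l(W(pd,-150,0,140),max_speed=.2)
manip.dwell(.3)
print(manip.current_time());shot("p2")
crop("p2","top",(290,450,110,280),3.5,"pics/b1.png");crop("p2","side",(220,390,120,240),4.5,"pics/b2.png")
E
```

```text
[-0.5 -0.3  0. ]
[-0.3  0.3 -0.1]
5.5833
```

View pics/b2.png

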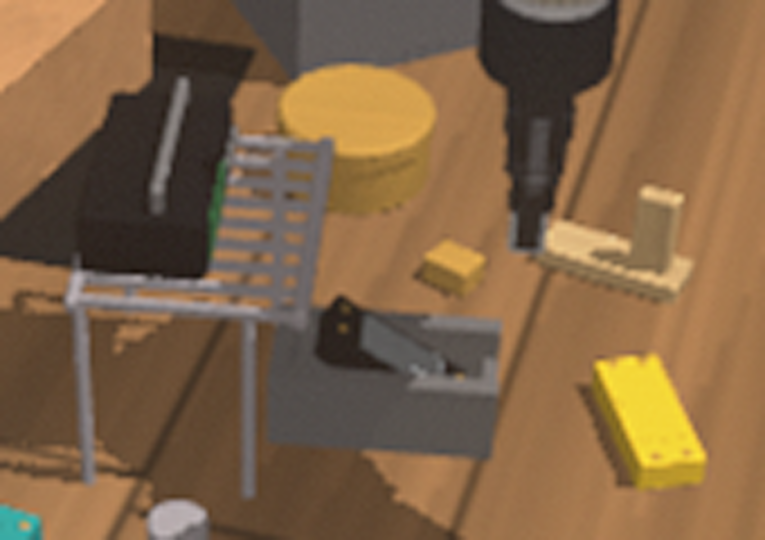

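View pics/b1.png

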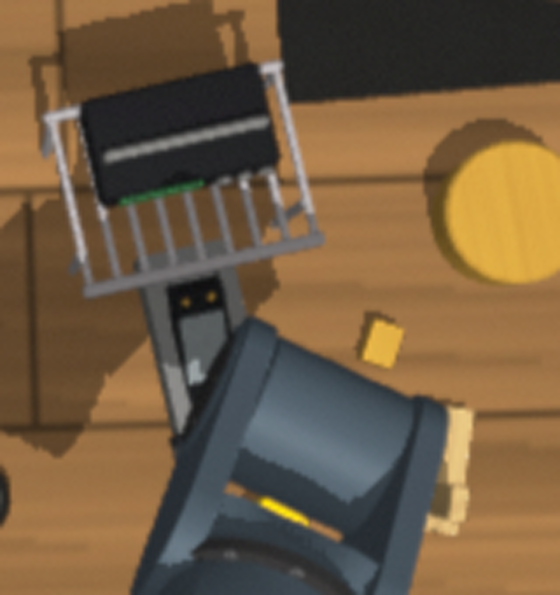

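```bash
python3 - <<'E'
from g import *
def box(off):
    f=lambda s,y,n:(-70+s*np.cos(L)-n*np.sin(L),y,32+s*np.sin(L)+n*np.cos(L))
    a,b=-50+off,50+off
    return [[f(a,-21,22),f(b,-21,22),f(b,21,22),f(a,21,22),f(a,-21,22)],[f(b,-21,22),f(b,-21,0),f(b,21,0),f(b,21,22)]]
s=cv2.imread("pics/side_p2.png")
draw(s,"side",pd,box(1.5),(270,340,170,240),8,"pics/b3.png")
s=cv2.imread("pics/side_p2.png")
draw(s,"side",ps,STICK,(320,390,140,210),8,"pics/b4.png")
E
```

```text
(no output)
```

View pics/b3.png

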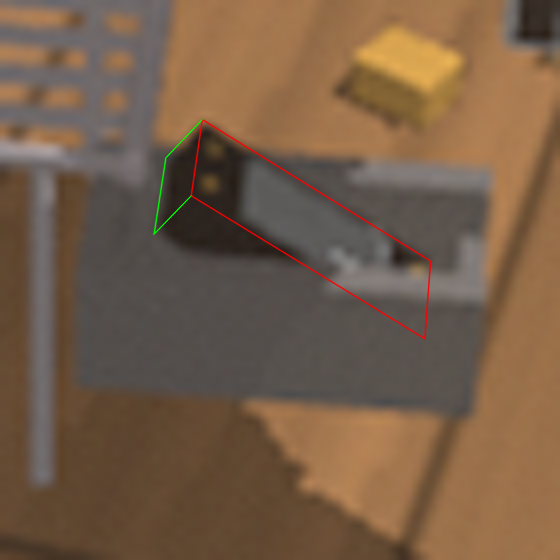

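View pics/b4.png

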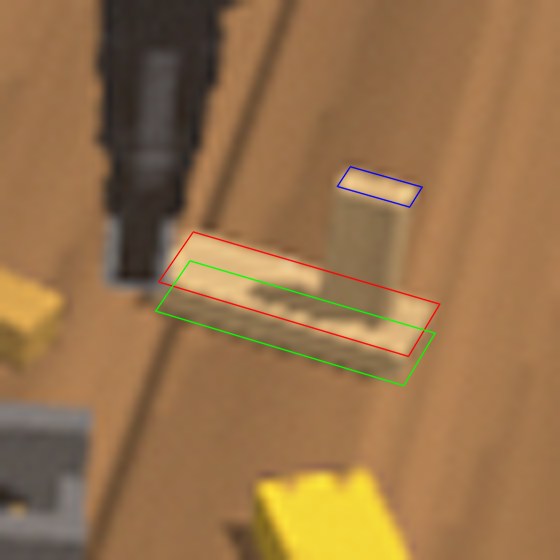

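```bash
python3 - <<'E'
from g import *
o=ori(pd[2],L,-1)
manip.set_gripper(0.8,60)
manip.move_ptp(slope(43.5,110),o)
print(manip.current_qpos().round(2))
manip.move_l(slope(43.5,30),max_speed=.2)
print(manip.current_force().round(1),manip.current_time())
shot("p3")
crop("p3","side",(250,390,80,220),4,"pics/c2.png")
E
```

```text
[-0.6   0.35  2.04  0.96  0.51 -0.03]
[-0.1  0.2 -0.3] 7.8083
```

View pics/c2.png

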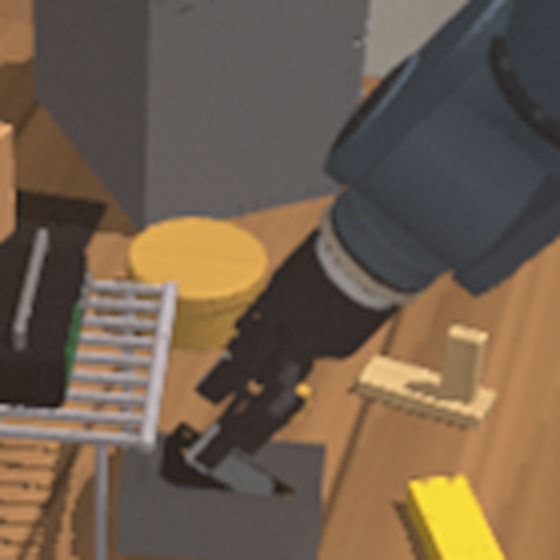

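```bash
python3 - <<'E'
from g import *
manip.move_l(slope(43.5,6),max_speed=.1)
print(manip.current_force().round(1))
manip.set_gripper(0.0,80)
print(manip.current_grip_width(),manip.current_force().round(1),manip.current_time())
shot("p4")
crop("p4","side",(250,390,80,220),4,"pics/d2.png")
E
```

```text
[-0.3  0.2  0.2]
0.4656493694386638 [-2.   0.4  7. ] 8.6583
```

View pics/d2.png

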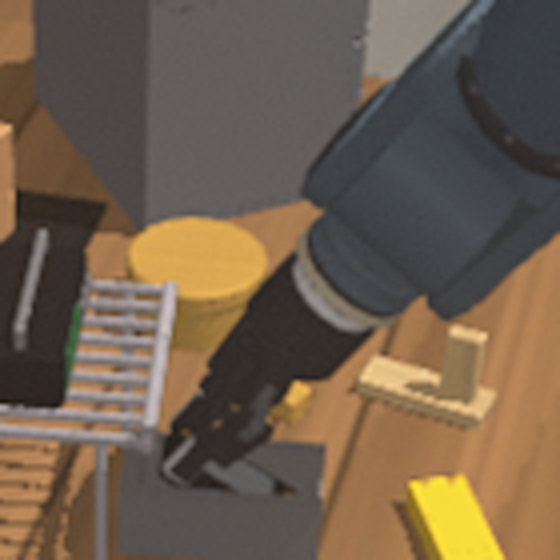

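```bash
python3 - <<'E'
from g import *
manip.move_l(slope(43.5,30),max_speed=.05);print(manip.current_grip_width(),manip.current_force().round(1))
manip.move_l(slope(43.5,130),max_speed=.15)
print(manip.current_grip_width(),manip.current_force().round(1),manip.current_ft_torque().round(2),manip.current_time())
shot("p5")
crop("p5","side",(250,390,80,220),4,"pics/e2.png")
E
```

```text
0.4633895113794098 [-0.1  1.2 -2.5]
0.4674067259413266 [ 0.6  0.1 -1.5] [-0.05  0.39 -0.03] 10.2083
```

View pics/e2.png

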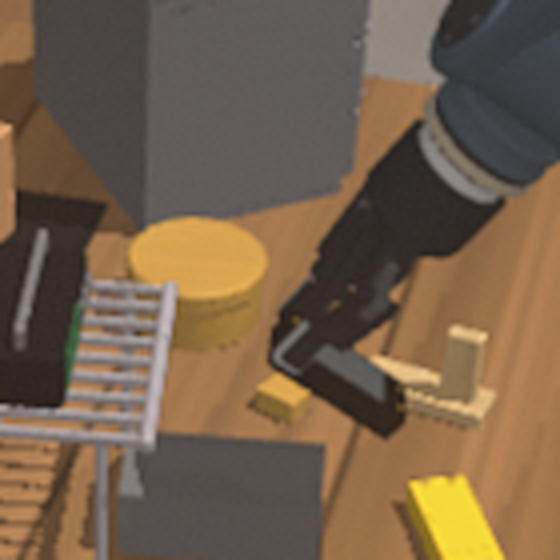

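```bash
python3 - <<'E'
from g import *
manip.move_ptp(W(pd,-160,0,220),ori(pd[2],0,-1))
manip.move_ptp(W(pt,-30,0,150),ori(pt[2],0,-1))
manip.move_l(W(pt,-30,0,45),max_speed=.2)
print(manip.current_qpos().round(2),manip.current_grip_width(),manip.current_force().round(1),manip.current_time())
shot("p6")
crop("p6","side",(125,300,225,345),4.5,"pics/f2.png");crop("p6","top",(150,310,85,245),4,"pics/f1.png")
E
```

```text
[0.27 0.72 1.56 0.   0.87 2.  ] 0.4708307827398048 [-0.2  0.  -1.9] 13.4417
```

View pics/f2.png

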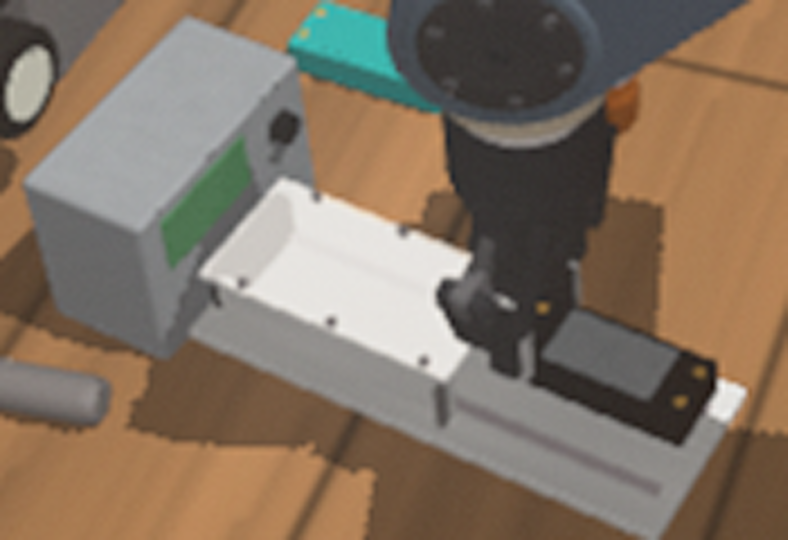

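View pics/f1.png

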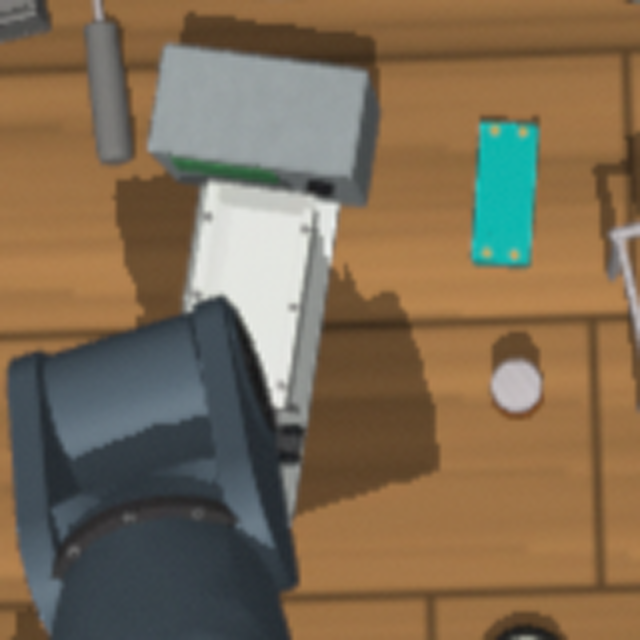

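```bash
python3 - <<'E'
from g import *
s=cv2.imread("pics/side_p6.png")
draw(s,"side",pt,[rect(-123.5,-23.5,-21,21,61),rect(-123.5,-123.5,-21,21,39),rect(-115,140,-30,30,12),rect(-115,140,-25,25,12)],(200,300,270,345),7,"pics/f7.png")
E
```

View pics/f7.png

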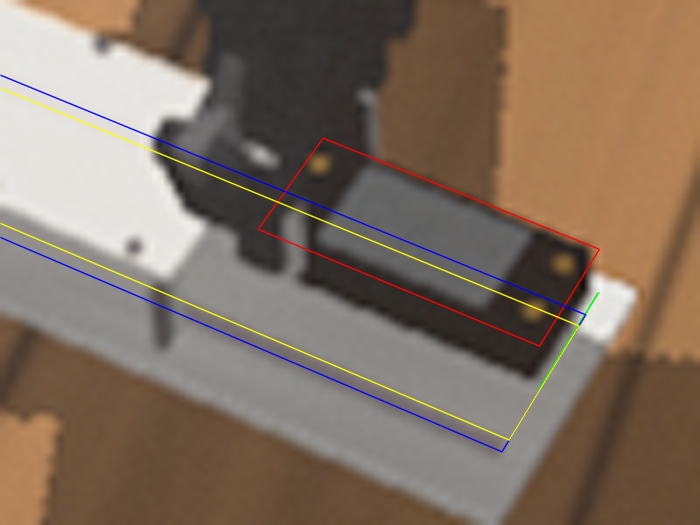

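```bash
python3 - <<'E'
from g import *
z=20;manip.move_l(W(pt,-30,0,z),max_speed=.1);f0=manip.current_force();print(f0.round(1))
while z>11:
    z-=1;manip.move_l(W(pt,-30,0,z),max_speed=.04);f=manip.current_force();print(z,f.round(1))
    if f[2]-f0[2]>3: break
shot("p7");crop("p7","side",(200,300,250,345),6,"pics/g1.png")
print(manip.current_time(),manip.current_grip_width())
E
```

```text
[ 1.   1.3 -1.8]
19 [ 0.4 -0.  -2.5]
18 [-0.7 -0.3 -2.1]
17 [-0.3 -0.7 -1.4]
16 [ 0.2 -0.8 -0.7]
15 [-3.6 -1.7  8.6]
15.2917 0.4714023987696631
```

View pics/g1.png

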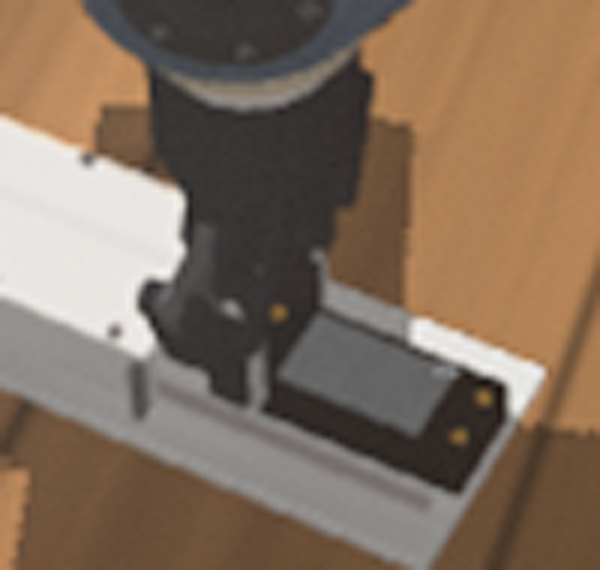

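```bash
python3 - <<'E'
from g import *
manip.set_gripper(0.75,60)
manip.dwell(.2)
manip.move_l(W(pt,-30,0,120),max_speed=.2)
manip.move_l(W(pt,-120,-120,200),max_speed=.3)
manip.dwell(.1)
shot("p8");crop("p8","side",(180,300,255,345),6,"pics/h1.png");crop("p8","top",(150,310,85,245),4,"pics/h2.png")
print(manip.current_time())
E
```

```text
17.4417
```

View pics/h1.png

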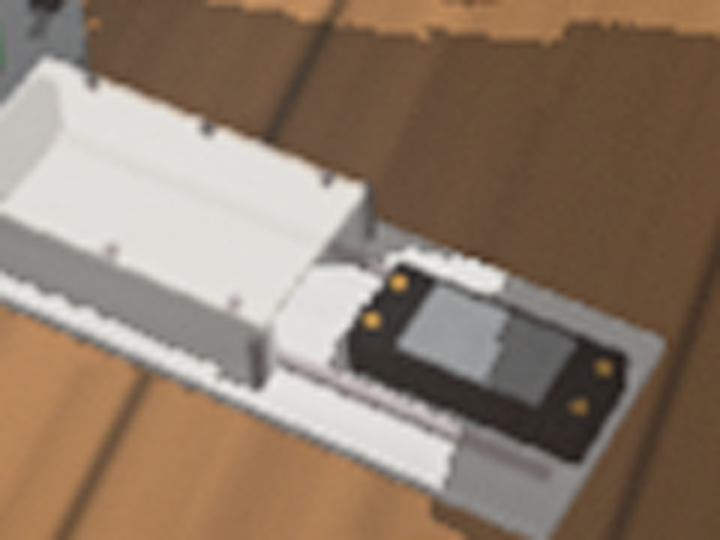

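View pics/h2.png

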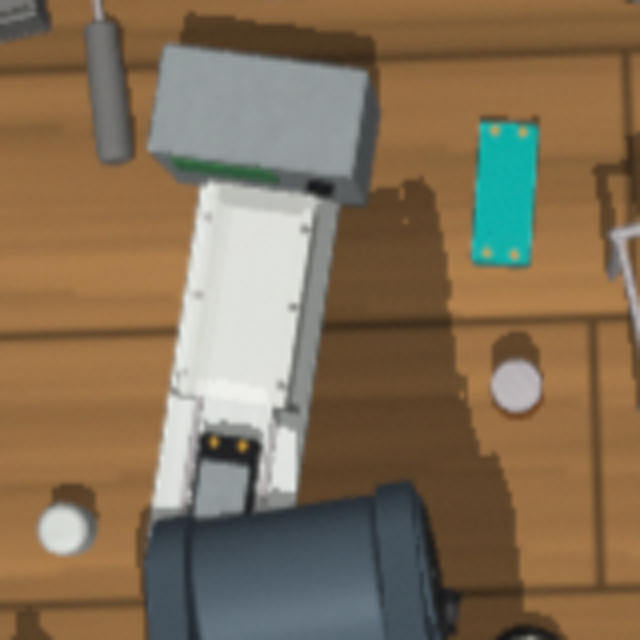

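```bash
python3 - <<'E'
from g import *
s=cv2.imread("pics/side_p8.png");t=cv2.imread("pics/top_p8.png")
S=[rect(-123,-23,-21,21,30),rect(-123,-23,-21,21,8),rect(-115,0,-25,25,12)]
draw(s,"side",pt,S,(220,300,280,340),9,"pics/h3.png")
draw(t,"top",pt,S,(180,230,170,230),9,"pics/h4.png")
E
```

```text
(no output)
```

View pics/h3.png

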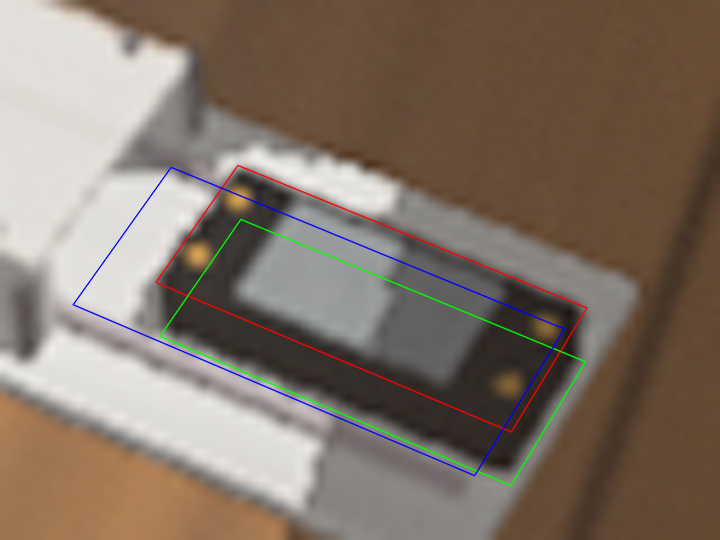

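View pics/h4.png

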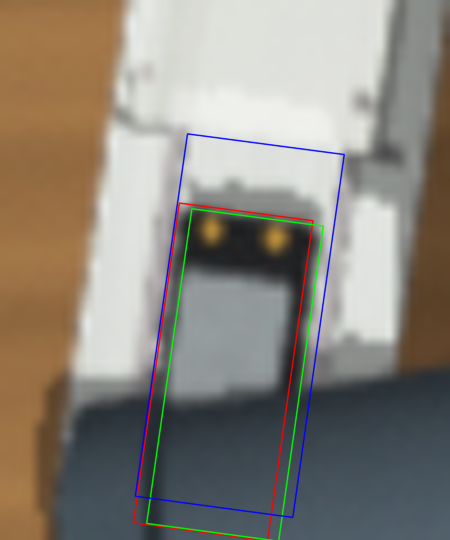

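```bash
python3 - <<'E'
from g import *
P=cloud("side",np.load("/tmp/side_p8.npy")).reshape(-1,3)
c,s=np.cos(pt[2]),np.sin(pt[2]);d=P[:,:2]-pt[:2];X=np.c_[c*d[:,0]+s*d[:,1],-s*d[:,0]+c*d[:,1],P[:,2]]*1000
m=(X[:,0]>-118)&(X[:,0]<-28)&(abs(X[:,1])<17)&(X[:,2]>15)&(X[:,2]<45);Y=X[m]
A=np.c_[Y[:,:2]-[-73,0],np.ones(len(Y))];k,_,_,_=np.linalg.lstsq(A,Y[:,2],rcond=None);print(len(Y),k.round(4))
m=(X[:,0]>-118)&(X[:,0]<-28)&(X[:,1]>33)&(X[:,1]<47)&(X[:,2]<30);print("plate",np.median(X[m,2]))
m=(X[:,2]>26)&(X[:,2]<36)&(X[:,0]>-140)&(X[:,0]<-10)&(abs(X[:,1])<35);print(cv2.minAreaRect(X[m,:2].astype(np.float32)))
for r in manip.look_for("side","pack"):print(r)
E
```

```text
492 [-4.30000e-03 -2.54000e-02  3.15657e+01]
plate 9.54496695504078
((-73.67282104492188, -1.1590709686279297), (44.292606353759766, 101.30087280273438), 89.25208282470703)
{'at': [0.3919, -0.1977, 0.022], 'confidence': 0.76}
{'at': [0.7619, 0.0207, 0.0253], 'confidence': 0.56}
{'at': [0.5509, 0.227, 0.0306], 'confidence': 0.55}
{'at': [0.6511, -0.1323, 0.147], 'confidence': 0.52}
```

```bash
python3 - <<'E'
from g import *
t=cv2.imread("pics/top_p8.png");s=cv2.imread("pics/side_p8.png")
draw(t,"top",ps,STICK,(380,450,200,280),7,"pics/i1.png");draw(s,"side",ps,STICK,(320,390,140,210),7,"pics/i2.png")
a,b=cv2.imread("pics/i1.png"),cv2.imread("pics/i2.png")
b=cv2.copyMakeBorder(b,0,a.shape[0]-b.shape[0],0,0,cv2.BORDER_CONSTANT);im=np.hstack([a,b]);im=im[:,:];cv2.imwrite("pics/i3.png",cv2.resize(im,None,fx=.8,fy=.8))
E
```

```text
(no output)
```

View pics/i3.png

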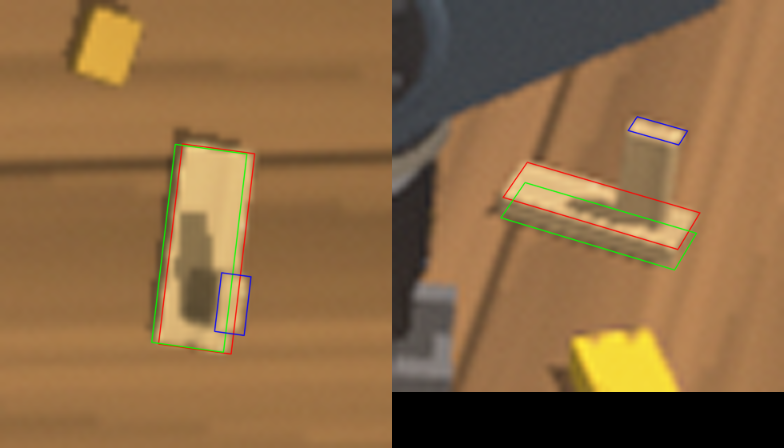

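```bash
python3 - <<'E'
from g import *
o=ori(ps[2],0,-1)
manip.move_ptp(W(ps,0,0,180),o)
manip.set_gripper(0.6,60)
manip.move_l(W(ps,0,0,32),max_speed=.2)
print(manip.current_force().round(1))
manip.set_gripper(0.0,60)
print(manip.current_grip_width(),manip.current_force().round(1))
manip.move_l(W(ps,0,0,62),max_speed=.1)
print(manip.current_grip_width(),manip.current_time())
shot("p9");crop("p9","side",(310,390,120,210),6,"pics/j1.png")
E
```

```text
[-0.7  0.1  0.1]
0.15711565703488273 [-1.4  0.4  6.7]
0.15996852631470812 21.2833
```

View pics/j1.png

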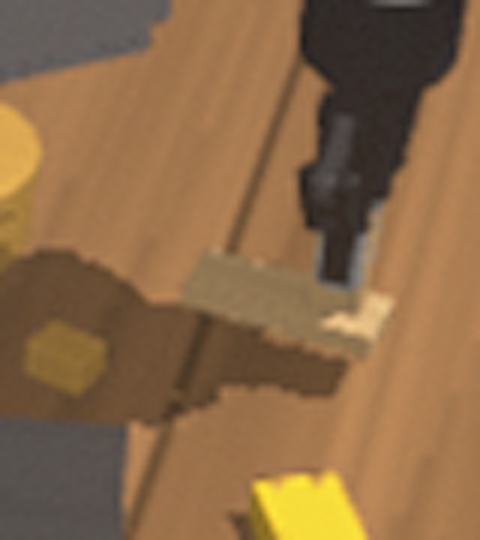

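```bash
python3 - <<'E'
from g import *
for n,u,v,z in(("bottle",152,262,.1),("wheel",281,252,.025),("pot",166,216,.038)):
    w=ray("top",u,v,z);d=w[:2]-pt[:2];c,s=np.cos(pt[2]),np.sin(pt[2]);print(n,w.round(3),"tester",(c*d[0]+s*d[1]).round(3),(-s*d[0]+c*d[1]).round(3))
E
```

```text
bottle [0.417 0.347 0.1  ] tester -0.226 0.106
wheel [0.431 0.008 0.025] tester -0.158 -0.227
pot [0.539 0.324 0.038] tester -0.102 0.102
```

```bash
python3 - <<'E'
from g import *
o=ori(pt[2],0,-1)
manip.move_l(W(ps,0,0,200),max_speed=.3)
manip.move_ptp(W(pt,-218,0,150),o)
manip.move_l(W(pt,-218,0,41.5),max_speed=.2)
print(manip.current_force().round(1),manip.current_grip_width(),manip.current_time(),manip.current_qpos().round(2))
shot("p10");s=cv2.imread("pics/side_p10.png")
S=[rect(-123,-23,-21,21,30),rect(-243,-143,-18,18,23.5),rect(-243,-143,-18,18,9.5),rect(-115,0,-25,25,12)]
draw(s,"side",pt,S,(210,340,260,360),6,"pics/k1.png")
E
```

```text
[ 0.7  0.9 -1.3] 0.15629610524253146 24.8583 [ 0.44  0.52  1.98 -0.    0.64  2.17]
```

View pics/k1.png

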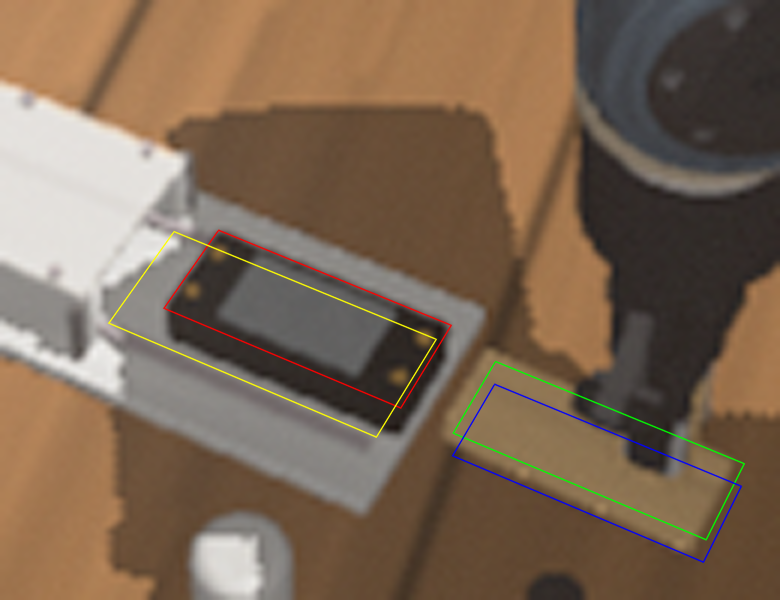

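```bash
python3 - <<'E'
from g import *
manip.move_l(W(pt,-218,0,43.5),max_speed=.1)
manip.move_l(W(pt,-190,0,43.5),max_speed=.06);print(manip.current_force().round(1))
manip.move_l(W(pt,-130,0,43.5),max_speed=.08);print(manip.current_force().round(1),manip.current_grip_width(),manip.current_time())
shot("p11");crop("p11","side",(190,330,245,345),5.5,"pics/l1.png")
E
```

```text
[ 0.3 -0.9 -1. ]
[ 0.6 -0.9 -0.8] 0.15836819355907444 26.725
```

View pics/l1.png

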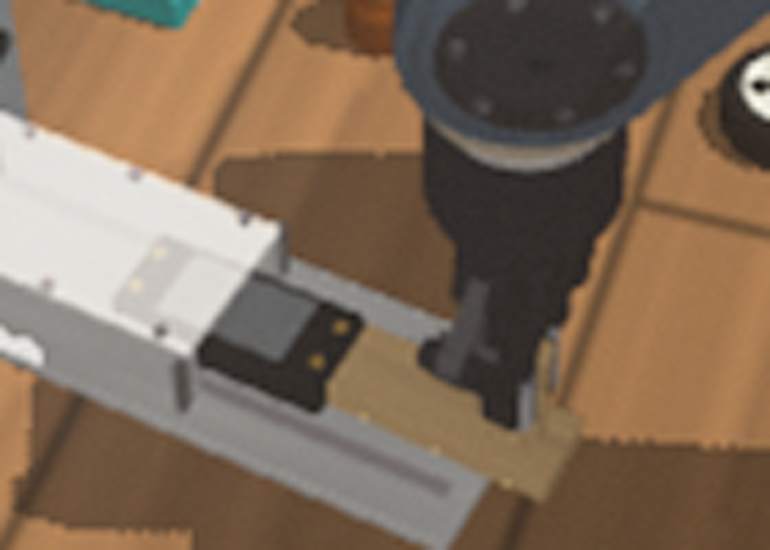

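Pack is entering straight, nose flush against it. Continue to the stop, watching force.

```bash
python3 - <<'E'
from g import *
f=np.array([np.cos(pt[2]),np.sin(pt[2]),0])
manip.move_l(W(pt,-48,0,43.5),max_speed=.08);F0=manip.current_force()@f;print(F0,manip.current_force().round(1))
x=-48
while x<-29:
    x+=1.5;manip.move_l(W(pt,x,0,43.5),max_speed=.04);F=manip.current_force()@f;print(x,round(F,1))
    if abs(F-F0)>8:break
print(manip.current_grip_width(),manip.current_time())
shot("p12");crop("p12","side",(140,300,225,345),5,"pics/m1.png")
E
```

```text
0.01480492733292646 [ 0.  -0.  -0.8]
-46.5 -0.4
-45.0 -0.3
-43.5 0.2
-42.0 1.0
-40.5 0.0
-39.0 -1.0
-37.5 -5.4
-36.0 -12.5
0.15368299210573078 30.0
```

View pics/m1.png

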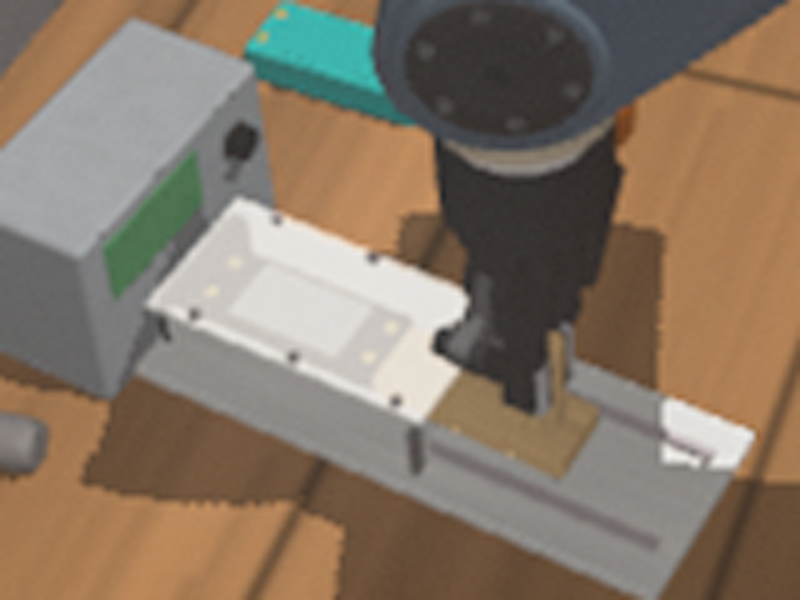

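```bash
python3 - <<'E'
from g import *
manip.move_l(W(pt,-60,0,43.5),max_speed=.04)
manip.move_l(W(pt,-97,0,43.5),max_speed=.08);F0=manip.current_force()[2]
z=43.5
while z>38:
    z-=.7;manip.move_l(W(pt,-97,0,z),max_speed=.03);F=manip.current_force()[2];print(round(z,1),round(F-F0,1))
    if F-F0>3:break
manip.set_gripper(0.35,60);manip.dwell(.2)
manip.move_l(W(pt,-97,0,140),max_speed=.12)
manip.move_l(W(pt,-200,-80,260),max_speed=.3)
manip.move_ptp([.3,-.35,.35],ori(0,0,-1));manip.dwell(.2)
print(manip.current_time(),manip.current_force().round(1))
shot("p13");crop("p13","side",(140,300,225,345),5,"pics/n1.png");crop("p13","top",(150,310,85,245),4,"pics/n2.png")
E
```

```text
42.8 0.7
42.1 0.1
41.4 4.8
36.55 [-0.2 -0.5 -0. ]
```

View pics/n1.png

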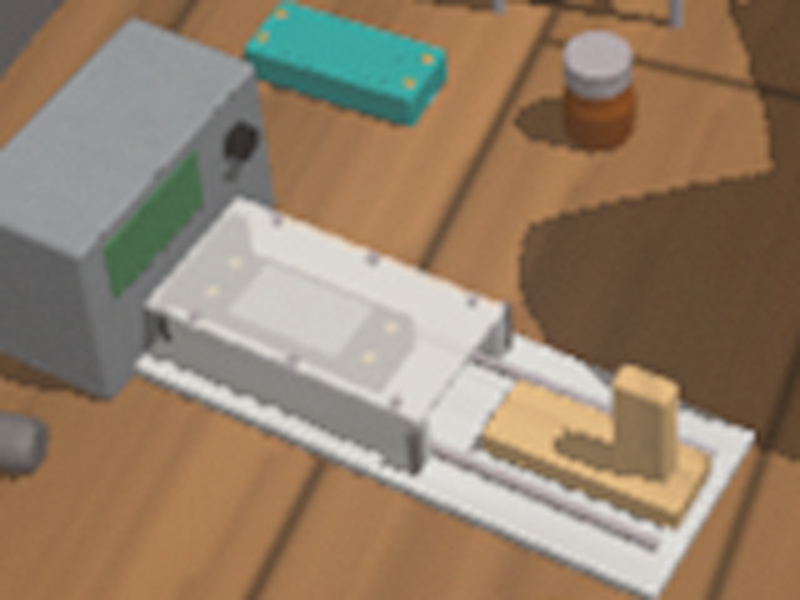

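View pics/n2.png

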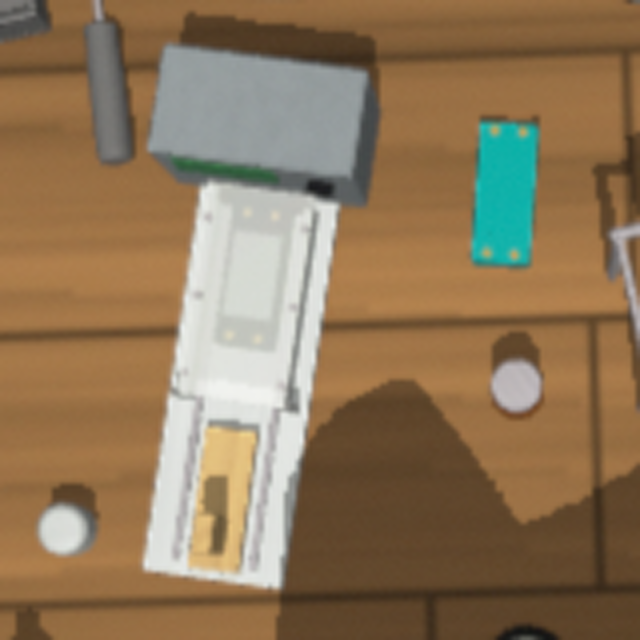

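View pics/side_p13.png

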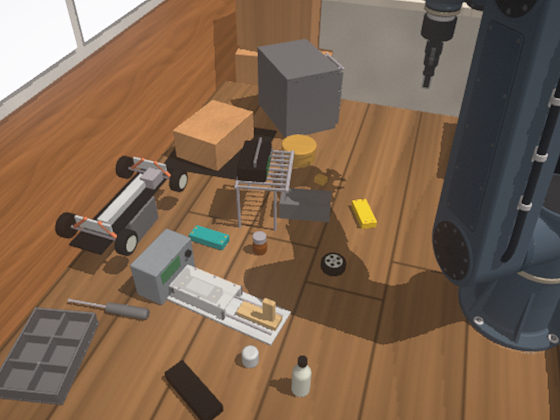

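```bash
python3 - <<'E'
from g import *
S=[rect(40,140,-21,21,30),rect(-122,-22,-18,18,22)]
draw(cv2.imread("pics/side_p13.png"),"side",pt,S,(160,300,255,345),5.5,"pics/o1.png")
draw(cv2.imread("pics/top_p13.png"),"top",pt,S,(170,250,120,240),5,"pics/o2.png")
E
```

```text
(no output)
```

View pics/o1.png

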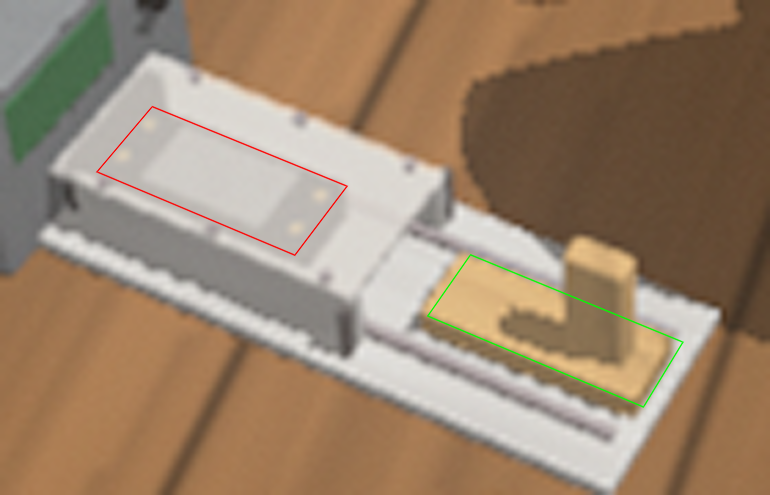

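View pics/o2.png

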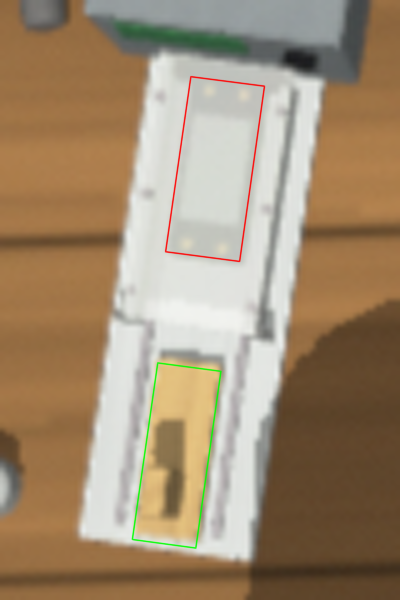

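The overlay fits: the pack is home and straight, and the stick stands on the plate with its nose about 20 mm outside the opening. Handing in.

```bash
python3 -c "
from bench import manip
manip.sign_off();print(manip.current_time())"
```

```text
the job is handed in; nothing more can be done
the job is handed in; nothing more can be done
```

The job is handed in at about 36.6 s of the 70 s allowed; the hand-in gives no verdict.

**What I did:** I pressed the near end down 15 mm to tip the pack. I took its raised end with the tool leaning back 34°, lifted it out and laid it between the rails. I then pushed it home with the stick. At the stop the push force rose to about 12 N, with the nose at about 39–40 mm where home is 40 mm. I drew the stick out and left it standing on the feed plate.

**Last checks:**
- **Pack:** it matches the expected home outline in both cameras to about 2 mm. It lies flat, straight and close to the middle.
- **Stick:** it stands upright on the plate, with its nose about 20 mm outside the opening.
- **Robot:** it stands clear, with the force reading near zero.
- **Bystanders:** they look unmoved, but I only judged this by eye.

**Disagreements:** no check failed. The height of the pack on the feed plate read about 1.5 mm high, as did the plate itself, so I put that down to calibration. The network also reported the yellow and turquoise look-alikes as the pack; I left both alone.

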